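# Empty the drain hopper and bolt its trap

## Task

On the gearbox bench, swing the trap-door bottom of the drain hopper wide open with its lever so that the washed gear drops into the tray underneath. Then swing the trap fully shut again and lock it by pushing the slide bolt all the way home behind the lever. Do not touch the gear itself.

Things in the scene. Friction and masses are not known exactly. Their poses are not given: they have to be found in the camera images.
- hopper: Drain hopper with trap bottom and lever, fixed: open aluminium box on legs over a dark tray (not the lower box with a carrying bow). Origin on the bench under its middle, z up, -x side (lever, bolt) faces about to the robot. Box 138 x 98 mm (x, y), rim 245, lower edge 168 mm up. Tray x -100..100, y -145..105 mm, walls 45 mm, floor 4 mm. Lengths named elsewhere are in this frame.
- trap (a joint): Trap bottom and lever in one, rad: 0 shut, 1.2 wide open (stops). Hinge line along hopper x at y +52, z 163 mm; the door drops at its -y edge. Lever: 10 mm bar, 130 mm long, in the plane x -105 mm; shut, it leans 0.55 rad to +y. Push its top towards -y to open (then leans 0.65 rad to -y), to +y to shut. Stiff, stays where left; 5 to 10 N at the ball. The gear slides out by about 0.8 rad.
- trap_knob (a point): Centre of the black ball, 28 mm across, on the end of the trap lever. Hopper frame: shut at x -105, y +120, z 274 mm; wide open at y -27, z 266 mm; top of its arc z 293 mm. The space round it is free.
- bolt (a joint): Slide bolt, m: 0 drawn back, 0.035 home (stop). Slides along hopper +x, towards the box, on a post in front of the lever; 12 mm rod at y +60, z 207 mm. Home, its end crosses the lever's plane on the -y side of the shut lever, right beside it, and blocks it; it passes only with the trap within about 0.1 rad of shut. Starts at 0 to 0.006. Stays where left; 2 to 4 N to push.
- bolt_knob (a point): Centre of the top face of the bolt's upright finger peg, 16 mm thick, top 250 mm above the bench. Hopper frame: x -190, y +60 mm at bolt 0, x -155 mm at 0.035. The post's guides under it reach 214 mm up. Push the peg from its -x side.
- gear: The load: a dark steel spur gear, 66 mm across, 24 mm thick, 0.4 kg, lying flat on the trap inside the hopper at the start. Origin: centre of its lower face, z along its axis.
Things that resemble listed ones, but are neither listed nor needed, are in the scene too. There is more than one size of the gear; the job needs the middle-sized.

How it is judged:
By the outcome, as a careful person would: the job done as asked, in the order asked, and still so for the second after the job is handed in, with the robot touching nothing.
It also fails if it takes over 64 s, if anything falls off the work surface, if the arm or the gripper's body presses on something with over 40 N, if the wrist force passes 120 N, or if a joint passes its speed limit or range.

## Robot

A 6-joint arm with a two-finger parallel gripper is mounted at the origin on the work surface. World frame = base frame: x ahead of the robot, y to its left, z up, the work surface at z = 0. Lengths are in m, angles in rad, forces in N, time in s.
With the tool pointing down it reaches from about 0.35 to 0.975 m from the base axis. Payload 4.9 kg.
Tool frame: the origin (TCP) lies at the very end of the fingers, on their centre line; the grasp point (between the pads) lies 19 mm behind it; z points along the fingers, y is the line along which they close (so a half turn about z gives the same grasp; the last joint's range is limited). The gripper opens to 85 mm and grips with 20 to 120 N. Pads are 22 mm wide; open, the fingers measure 114 mm over their backs; the gripper's body (76 mm by 85 mm) begins 54 mm behind the grasp point. The pads swing forward as they close: fully open they stand 13 mm farther back than shut.
Start: joints at [-1.416, 0.053, 1.613, -0, 1.476, -0.119], TCP at [0.169, -0.602, 0.231] pointing down, gripper open.
Joint ranges: [-3.01, 3.01], [-1.01, 2.22], [0.06, 2.58], [-1.02, 4.17], [0.09, 2.62], [-3.14, 3.14]. Speed limits (rad/s): [2.57, 2.57, 3.14, 3.14, 3.14, 3.14].

## Interface

Orientations are given as a rotation vector (axis times angle).
In Python, from station import ctrl gives the robot as it stands. The module is installed in compiled form; this text tells all that it offers.
- The arm moves only by the tool jog_arm, never from a script. Its argument "steps" is a list of rows, each an object with "delta_rot": the turn, a rotation vector about the tool's x, y, z in degrees, a list of three; "linear": the shift along the tool's x, y, z in m, a list of three; "grip": the finger opening in m, from 0 to 0.0854. In form: [{"delta_rot": [rx, ry, rz], "linear": [x, y, z], "grip": grip}, ...]. A call has 1 to 10 rows; each row shifts and turns the commanded pose from where the row before left it, along the tool's axes as they then stand; what a row does not reach is not made up. A row lasts 1/10 s, in which the tool goes at most 50 mm and 8.59 degrees, less where a joint would pass 70% of its speed; a pose out of reach is approached as far as the arm can. A call with a gripper value outside its range is refused whole. The fingers move at their own pace and stop on an object; "newtons" is the grip in N (left out, the last holds). Time passes only in rows, so rows that do not move let the fingers close. It gives the time, the measured TCP pose, the force, the opening and the grip force at its end, in the units of the state.
- ctrl.get_obs(): the state, without advancing time (a new reading comes with each control period).
- ctrl.get_image(name): name is "side" or "top"; returns (picture, depth): 480x640x3 uint8, red, green, blue; 480x640 float32, m along the optical axis (not along the pixel's ray), 0 where there is no reading.
- ctrl.camera_info(name): a dict with "camera_matrix" (3x3 intrinsics, pixels), "R" (3x3) and "t" (3): a world point X has camera coordinates R X + t. Camera axes: x right, y down, z forward; pixel columns grow to the right and rows downward; lengths in m; the calibration is good to about 2 mm. A picture is of the moment at which its call begins. camera_info takes no time and is no camera call.
- ctrl.finish_job(): hands the job in; it is judged then, once.
The state is a dict: "t": time; "q": joint angles; "dq": joint speeds; "effort": joint torques, N m; "tool_pos": TCP position; "tool_rot": TCP orientation; "contact_force": force on the tool from outside, world axes, zero at the start; "wrist_torque": the same for the moment, N m; "opening": finger opening in m; "grip_force": force on a finger pad.
Only numpy, scipy, OpenCV 4.12 (cv2) and the standard library are available. Lean on these libraries where they do the work, as an engineer would, in place of code of your own. Each camera call takes 0.05 s, during which the arm holds its last target. There are 200 camera calls.

## Working session

There is one attempt and no reset: what is moved stays moved. The work goes in short steps, Python scripts to look and compute and a tool call to move; the robot and the scene stay as the last step left them, time stands still between calls to the robot, and variables do not carry over. Pictures are saved under pics/ and viewed, at most 10 in all, crops included, and the job is handed in when it is done.

Besides the shell and the picture viewer there is one more tool, called by a JSON object that holds its "method" and its "body", one argument or row to a line. jog_arm: Moves the arm, as the interface text tells. Its arguments: {"type":"object","properties":{"steps":{"type":"array"},"newtons":{"type":"number"}},"required":["steps"]}

```bash
mkdir -p pics; python3 - <<'E'
from station import ctrl
import cv2,numpy as np
for n in("side","top"):
    p,d=ctrl.get_image(n); cv2.imwrite(f"pics/{n}0.png",p[...,::-1]); np.savez(f"{n}0.npz",p=p,d=d)
    c=ctrl.camera_info(n); print(n,np.round(c["camera_matrix"],1).tolist(),np.round(c["R"],3).tolist(),np.round(c["t"],3).tolist())
o=ctrl.get_obs(); print(o["t"],o["tool_pos"],o["tool_rot"],o["opening"])
E
```

```text
side [[454.2, 0.0, 323.1], [0.0, 454.2, 245.6], [0.0, 0.0, 1.0]] [[-0.737, -0.676, 0.018], [-0.516, 0.546, -0.66], [0.437, -0.496, -0.751]] [0.453, 0.389, 0.752]
top [[493.0, 0.0, 318.9], [0.0, 493.0, 241.0], [0.0, 0.0, 1.0]] [[-0.028, -0.999, -0.016], [-0.981, 0.03, -0.189], [0.19, 0.01, -0.982]] [0.078, 0.599, 0.893]
0.1 [ 0.16891222 -0.60116044  0.230182  ] [-3.11033727e+00 -4.28496540e-01  1.02203556e-04] 0.08525731477693042
```

View pics/side0.png

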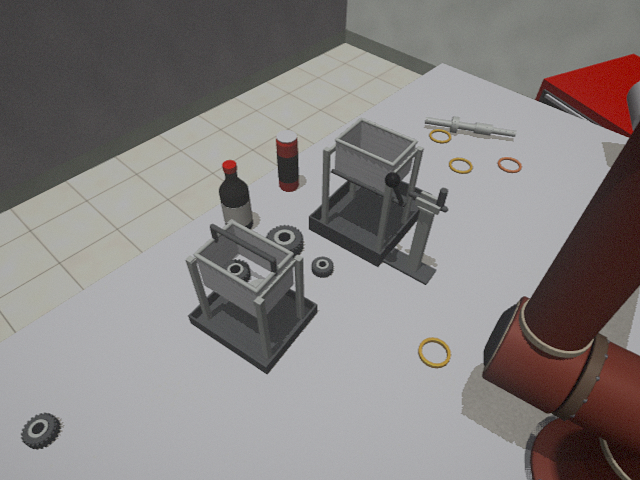

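View pics/top0.png

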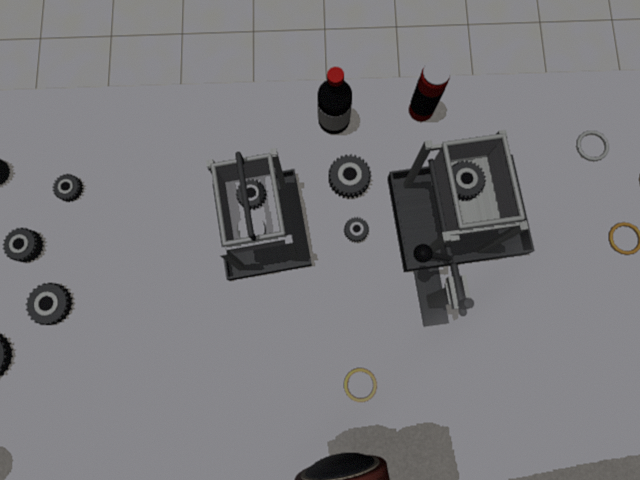

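Both views show two candidate boxes. The one at top (470,195) / side (375,150) is taller, has no bow, and carries the lever ball (top 423,253; side 393,180) and the bolt post, so it is the drain hopper. The one at top (250,200) / side (245,260) has the carrying bow and is a decoy. I'll measure the first and confirm it in one crop.

```bash
cat > h.py <<'E'
import numpy as np,cv2
from station import ctrl
def cam(n):
    c=ctrl.camera_info(n); return [np.array(c[k],float) for k in("camera_matrix","R","t")]
def cloud(n,d):
    K,R,t=cam(n); v,u=np.mgrid[0:480,0:640]
    X=np.stack([(u-K[0,2])/K[0,0]*d,(v-K[1,2])/K[1,1]*d,d],-1)
    W=(X-t)@R; W[d<=0]=np.nan; return W
def tri(a,b):  # a: side px, b: top px
    P=[]
    for n in("side","top"):
        K,R,t=cam(n); P.append(K@np.c_[R,t])
    X=cv2.triangulatePoints(P[0],P[1],np.array(a,float).reshape(2,1),np.array(b,float).reshape(2,1))
    return (X[:3]/X[3]).ravel()
def proj(n,X):
    K,R,t=cam(n); x=K@(R@np.asarray(X)+t); return x[:2]/x[2]
E
python3 - <<'E'
from h import *
S=np.load("side0.npz");T=np.load("top0.npz")
W={"side":cloud("side",S["d"]),"top":cloud("top",T["d"])}
im={"side":S["p"],"top":T["p"]}
# ball: dark blob near the pixel
cen={}
for n,(u,v),r in(("side",(393,180),14),("top",(423,253),14)):
    g=im[n].max(2); m=np.zeros_like(g); m[v-r:v+r,u-r:u+r]=(g[v-r:v+r,u-r:u+r]<35)
    m&=(W[n][...,2]>.22).astype(np.uint8)
    k,l,st,c=cv2.connectedComponentsWithStats(m); i=1+st[1:,4].argmax(); cen[n]=c[i]; print(n,c[i],st[i]); print(np.nanmedian(W[n][l==i],0))
b=tri(cen["side"],cen["top"]); print("ball",b,[proj(n,b)-cen[n] for n in cen])
# rim: top view, points z~.245 near hopper
w=W["top"]; m=(abs(w[...,2]-.245)<.006); m[:, :380]=0; m[:120]=0;m[260:]=0;m[:,545:]=0
p=w[m]; print(len(p),np.median(p[:,2])); r=cv2.minAreaRect((p[:,:2]*1000).astype(np.float32)); print("rim",r, cv2.boxPoints(r))
# peg top
m=(abs(w[...,2]-.25)<.01); m[:285]=0;m[330:]=0;m[:,:440]=0;m[:,500:]=0
v,u=np.nonzero(m); print("peg",np.median(w[m],0),len(u),u.mean(),v.mean())
a=np.hstack([cv2.resize(im["top"][120:340,380:545][...,::-1],None,fx=2.4,fy=2.4),cv2.resize(im["side"][110:293,300:465][...,::-1],(396,528))])
cv2.imwrite("pics/crop.png",a)
E
```

```text
side [388.29411765 183.47058824] [386 179   7   8  17]
[ 0.53659143 -0.082391    0.27168419]
top [423.75165563 252.83774834] [414 244  23  18 302]
[ 0.53651565 -0.09268944  0.28350885]
ball [ 0.54192138 -0.09691833  0.2591687 ] [array([1.61366835, 0.3561956 ]), array([-0.88665024, -1.48654277])]
1593 0.2479086896626427
rim ((634.301513671875, -177.73074340820312), (182.40870666503906, 153.05836486816406), 6.314407825469971) [[ 535.23346  -111.696884]
 [ 552.06744  -263.8267  ]
 [ 733.36957  -243.7646  ]
 [ 716.5356    -91.634796]]
peg [ 0.46482673 -0.15959726  0.24993142] 106 467.39622641509436 302.311320754717
```

View pics/crop.png

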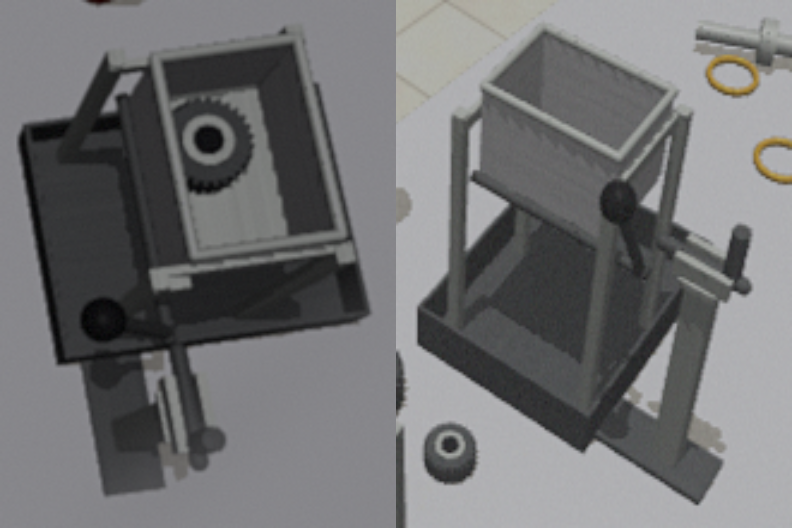

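The crop confirms the drain hopper: the middle-size gear is inside, the trap is shut with the ball on its lever, and the slide bolt has its peg on the post. Next I refine the frame from the rim, the tray and a sphere fit of the ball.

```bash
python3 - <<'E'
from h import *
from scipy.optimize import least_squares
S=np.load("side0.npz");T=np.load("top0.npz")
w=cloud("top",T["d"]); ws=cloud("side",S["d"])
# ball sphere fit (r=14mm), per view
c=np.array([.541,-.095,.272])
for nm,ww,im in(("top",w,T["p"]),("side",ws,S["p"])):
    m=(np.linalg.norm(ww-c,axis=-1)<.022)&(im.max(2)<60)&(ww[...,2]>.265)
    r=least_squares(lambda q:np.linalg.norm(ww[m]-q,axis=1)-.014,c,loss="soft_l1",f_scale=.002); print(nm,m.sum(),r.x,np.abs(r.fun).mean())
# rim largest component of bright pixels at z .245
for nm,ww,im in(("top",w,T["p"]),("side",ws,S["p"])):
    m=((abs(ww[...,2]-.245)<.007)&(im.max(2)>90)&(np.linalg.norm(ww[...,:2]-[.64,-.19],axis=-1)<.105)).astype(np.uint8)
    k,l,st,_=cv2.connectedComponentsWithStats(m,connectivity=8); i=1+st[1:,4].argmax(); p=ww[l==i]
    r=cv2.minAreaRect((p[:,:2]*1000).astype(np.float32)); print(nm,"rim",len(p),np.median(p[:,2]),r)
# tray wall tops z .045
m=(abs(w[...,2]-.045)<.005)&(T["p"].max(2)<70)&(np.linalg.norm(w[...,:2]-[.64,-.18],axis=-1)<.18)
p=w[m]; r=cv2.minAreaRect((p[:,:2]*1000).astype(np.float32)); print("tray",len(p),r)
for nm,ww in(("top",w),("side",ws)):
    m=(abs(ww[...,2]-.249)<.006)&(np.linalg.norm(ww[...,:2]-[.465,-.16],axis=-1)<.02); p=ww[m]; print("peg",nm,len(p),p.mean(0),p.min(0),p.max(0))
E
```

```text
top 286 [ 0.53797742 -0.09269101  0.27391094] 0.0006754031386222574
side 177 [ 0.53726111 -0.09492987  0.27396884] 0.0008330572727715566
top rim 1170 0.24841525894919997 ((655.9754638671875, -200.16549682617188), (144.00711059570312, 103.63617706298828), 6.510045528411865)
side rim 658 0.2480632732453531 ((653.9256591796875, -200.84864807128906), (143.16709899902344, 106.5782699584961), 6.583300590515137)
tray 700 ((618.2698974609375, -223.677001953125), (275.53509521484375, 250.82191467285156), 6.606905937194824)
peg top 99 [ 0.46465271 -0.16015775  0.2496702 ] [ 0.45751147 -0.16853619  0.24323651] [ 0.47245651 -0.15304554  0.25369077]
peg side 54 [ 0.46272905 -0.16053276  0.2488152 ] [ 0.45583171 -0.16836644  0.24355791] [ 0.47079982 -0.15470499  0.25199699]
```

Rim, tray, ball and peg agree: hopper origin (0.655, -0.2005), yaw 6.5°, ball predicted within 1 mm of the measured position, bolt at about 0.004. I'll straddle the ball with half-open fingers (44 mm). First I lift and align the tool with the hopper axes (tool x = hopper x, tool y = -hopper y).

{"method": "jog_arm", "body": {
  "steps": [
    {"delta_rot":[0,0,4.6],"linear":[0,0,-0.04],"grip":0.044},
    {"delta_rot":[0,0,4.6],"linear":[0,0,-0.04],"grip":0.044},
    {"delta_rot":[0,0,0],"linear":[0.0132,-0.0145,-0.03],"grip":0.044},
    {"delta_rot":[0,0,0],"linear":[0.0264,-0.029,0],"grip":0.044},
    {"delta_rot":[0,0,0],"linear":[0.0264,-0.029,0],"grip":0.044},
    {"delta_rot":[0,0,0],"linear":[0.0264,-0.029,0],"grip":0.044},
    {"delta_rot":[0,0,0],"linear":[0.0264,-0.029,0],"grip":0.044},
    {"delta_rot":[0,0,0],"linear":[0.0264,-0.029,0],"grip":0.044},
    {"delta_rot":[0,0,0],"linear":[0.0264,-0.029,0],"grip":0.044},
    {"delta_rot":[0,0,0],"linear":[0.0264,-0.029,0],"grip":0.044}
  ],
  "newtons": 60
}}

```text
t: 1.1
tool_pos: [0.3417, -0.3616, 0.3408]
tool_rot: [-3.136, -0.177, 0.0]
contact_force: [0.9, -0.4, -0.7]
opening: 0.0443
grip_force: 0.0
```

{"method": "jog_arm", "body": {
  "steps": [
    {"delta_rot":[0,0,0],"linear":[0.0264,-0.029,0],"grip":0.044},
    {"delta_rot":[0,0,0],"linear":[0.0264,-0.029,0],"grip":0.044},
    {"delta_rot":[0,0,0],"linear":[0.0264,-0.029,0],"grip":0.044},
    {"delta_rot":[0,0,0],"linear":[0.0264,-0.029,0],"grip":0.044},
    {"delta_rot":[0,0,0],"linear":[0.0264,-0.029,0],"grip":0.044},
    {"delta_rot":[0,0,0],"linear":[0.0264,-0.029,0],"grip":0.044},
    {"delta_rot":[0,0,0],"linear":[0.0264,-0.029,0],"grip":0.044},
    {"delta_rot":[0,0,0],"linear":[0.0264,-0.029,0],"grip":0.044},
    {"delta_rot":[0,0,0],"linear":[0,0,0],"grip":0.044},
    {"delta_rot":[0,0,0],"linear":[0,0,0],"grip":0.044}
  ]
}}

```text
t: 2.1
tool_pos: [0.5248, -0.1082, 0.3406]
tool_rot: [-3.136, -0.181, 0.002]
contact_force: [1.1, -0.4, -0.4]
opening: 0.0436
grip_force: 0.0
```

```bash
cat >> h.py <<'E'
def hp(X):
    c,s=np.cos(.1134),np.sin(.1134); d=np.asarray(X)-[.655,-.2005,0]
    return np.array([c*d[0]+s*d[1],-s*d[0]+c*d[1],d[2]])
def st():
    from scipy.spatial.transform import Rotation as Ro
    o=ctrl.get_obs(); M=Ro.from_rotvec(o["tool_rot"]).as_matrix()
    print("t",round(o["t"],2),"hop",np.round(hp(o["tool_pos"])*1000,1),"yaw",np.degrees(np.arctan2(M[1,0],M[0,0])).round(2),"tz",M[:,2].round(3),"F",np.round(o["contact_force"],1),"op",round(o["opening"],4),"q",np.round(o["q"],2))
E
python3 -c "from h import *;st()"
```

```text
t 2.1 hop [-118.9  106.4  340.6] yaw 6.59 tz [-0.001  0.    -1.   ] F [ 1.1 -0.4 -0.4] op 0.0436 q [-0.34 -0.2   1.67 -0.    1.67  1.11]
```

{"method": "jog_arm", "body": {
  "steps": [
    {"delta_rot":[0,0,0],"linear":[0.014,-0.0136,0],"grip":0.044},
    {"delta_rot":[0,0,0],"linear":[0,0,0],"grip":0.044},
    {"delta_rot":[0,0,0],"linear":[0,0,-0.0],"grip":0.044},
    {"delta_rot":[0,0,0],"linear":[0,0,0.02],"grip":0.044},
    {"delta_rot":[0,0,0],"linear":[0,0,0.02],"grip":0.044},
    {"delta_rot":[0,0,0],"linear":[0,0,0.02],"grip":0.044},
    {"delta_rot":[0,0,0],"linear":[0,0,0.02],"grip":0.044},
    {"delta_rot":[0,0,0],"linear":[0,0,0.01],"grip":0.044},
    {"delta_rot":[0,0,0],"linear":[0,0,0],"grip":0.044}
  ]
}}

```text
t: 3.0
tool_pos: [0.5359, -0.0943, 0.2494]
tool_rot: [-3.136, -0.176, 0.005]
contact_force: [0.3, -0.7, -0.9]
opening: 0.0442
grip_force: 0.0
```

```bash
python3 -c "
from h import *
st()
p,d=ctrl.get_image('side');q,_=ctrl.get_image('top')
cv2.imwrite('pics/str.png',np.hstack([cv2.resize(p[90:290,300:500],(390,390)),cv2.resize(q[120:340,370:590],(390,390))])[...,::-1])"
```

```text
t 3.0 hop [-106.3  119.   249.4] yaw 6.42 tz [-0.003  0.001 -1.   ] F [ 0.3 -0.7 -0.9] op 0.0442 q [-0.31 -0.15  1.78 -0.    1.52  1.15]
```

View pics/str.png

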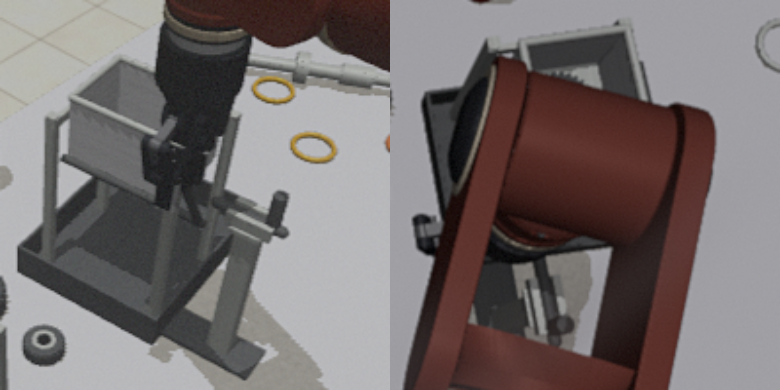

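The fingers straddle the ball (side crop around 175,160) with nothing touched. Now I open the trap by moving towards -y.

{"method": "jog_arm", "body": {
  "steps": [
    {"delta_rot":[0,0,0],"linear":[0,0.008,0],"grip":0.044},
    {"delta_rot":[0,0,0],"linear":[0,0.01,0],"grip":0.044},
    {"delta_rot":[0,0,0],"linear":[0,0.01,0],"grip":0.044},
    {"delta_rot":[0,0,0],"linear":[0,0.01,0],"grip":0.044},
    {"delta_rot":[0,0,0],"linear":[0,0.01,0],"grip":0.044},
    {"delta_rot":[0,0,0],"linear":[0,0.01,0],"grip":0.044},
    {"delta_rot":[0,0,0],"linear":[0,0.01,0],"grip":0.044},
    {"delta_rot":[0,0,0],"linear":[0,0.01,0],"grip":0.044},
    {"delta_rot":[0,0,0],"linear":[0,0.01,0],"grip":0.044},
    {"delta_rot":[0,0,0],"linear":[0,0.01,0],"grip":0.044}
  ]
}}

```text
t: 4.1
tool_pos: [0.5483, -0.192, 0.2512]
tool_rot: [3.137, 0.178, 0.0]
contact_force: [1.2, 4.3, 1.6]
opening: 0.0439
grip_force: 1.6
```

{"method": "jog_arm", "body": {
  "steps": [
    {"delta_rot":[0,0,0],"linear":[0,0.01,0],"grip":0.044},
    {"delta_rot":[0,0,0],"linear":[0,0.01,0],"grip":0.044},
    {"delta_rot":[0,0,0],"linear":[0,0.01,0],"grip":0.044},
    {"delta_rot":[0,0,0],"linear":[0,0.01,0],"grip":0.044},
    {"delta_rot":[0,0,0],"linear":[0,0.008,0],"grip":0.044}
  ]
}}

```text
t: 4.6
tool_pos: [0.5528, -0.2381, 0.2495]
tool_rot: [-3.132, -0.178, 0.005]
contact_force: [-1.1, 7.6, -0.8]
opening: 0.0439
grip_force: 3.1
```

```bash
python3 -c "
from h import *
st()"
```

```text
t 4.6 hop [-105.8  -25.8  249.5] yaw 6.51 tz [-0.003  0.004 -1.   ] F [-1.1  7.6 -0.8] op 0.0439 q [-0.53 -0.01  1.64  0.    1.51  0.93]
```

{"method": "jog_arm", "body": {
  "steps": [
    {"delta_rot":[0,0,0],"linear":[0,0.004,0],"grip":0.044},
    {"delta_rot":[0,0,0],"linear":[0,0.004,0],"grip":0.044},
    {"delta_rot":[0,0,0],"linear":[0,0.003,0],"grip":0.044},
    {"delta_rot":[0,0,0],"linear":[0,0,0],"grip":0.044},
    {"delta_rot":[0,0,0],"linear":[0,0,0],"grip":0.044}
  ]
}}

```text
t: 5.1
tool_pos: [0.5541, -0.2472, 0.2498]
tool_rot: [-3.129, -0.179, 0.005]
contact_force: [-1.4, 11.9, 1.3]
opening: 0.0437
grip_force: 5.1
```

```bash
python3 -c "
from h import *
st()
p,d=ctrl.get_image('side');q,_=ctrl.get_image('top')
cv2.imwrite('pics/open.png',np.hstack([cv2.resize(p[90:290,280:480],(390,390)),cv2.resize(q[120:340,370:590],(390,390))])[...,::-1])"
```

```text
t 5.1 hop [-105.6  -35.   249.8] yaw 6.55 tz [-0.004  0.008 -1.   ] F [-1.4 11.9  1.3] op 0.0437 q [-0.54  0.    1.63  0.    1.51  0.91]
```

View pics/open.png

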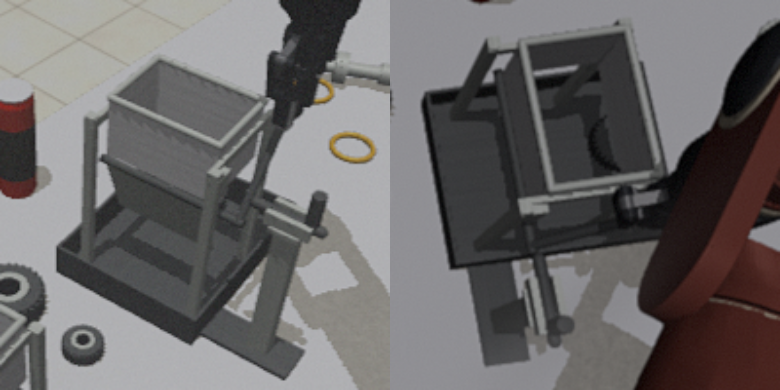

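The trap hangs open, and the gear's rim shows through the hopper at top-crop (600,145), apparently lower down. I'll press a little more to confirm the stop and check the gear's height.

{"method": "jog_arm", "body": {
  "steps": [
    {"delta_rot":[0,0,0],"linear":[0,0.004,0],"grip":0.044},
    {"delta_rot":[0,0,0],"linear":[0,0,0],"grip":0.044},
    {"delta_rot":[0,0,0],"linear":[0,0,0],"grip":0.044},
    {"delta_rot":[0,0,0],"linear":[0,0,0],"grip":0.044}
  ]
}}

```text
t: 5.6
tool_pos: [0.5542, -0.2479, 0.2494]
tool_rot: [-3.121, -0.181, 0.007]
contact_force: [-3.1, 20.3, 3.5]
opening: 0.0442
grip_force: 9.4
```

```bash
python3 -c "
from h import *
st()
q,d=ctrl.get_image('top');w=cloud('top',d)
# gear rim at crop(600,145)-> px
cx,cy=370+(600-390)*220/390,120+145*220/390
print(cx,cy)
for u in range(int(cx)-8,int(cx)+12,3): print(u,q[int(cy),u],np.round(hp(w[int(cy),u])*1000))
b=w[230:242,498:512]; i=np.nanargmax(b[...,2]); print('ball top',hp(b.reshape(-1,3)[i])*1000)
"
```

```text
t 5.6 hop [-105.5  -35.7  249.4] yaw 6.66 tz [-0.006  0.015 -1.   ] F [-3.1 20.3  3.5] op 0.0442 q [-0.55  0.01  1.63  0.01  1.52  0.91]
488.46153846153845 201.7948717948718
480 [59 59 61] [ 22. -76.   3.]
483 [10 12 11] [ 20. -79.  10.]
486 [29 29 31] [ 15. -79.  27.]
489 [36 38 39] [ 14. -85.  27.]
492 [35 34 35] [ 13. -90.  29.]
495 [57 58 61] [ 12. -96.  29.]
498 [56 55 56] [-21. -45. 174.]
ball top [-103.70687673   24.15484537  357.86332149]
```

The trap is at its stop (20 N, no further motion), and the gear lies flat on the tray floor (its top at 28 mm). Now I shut it.

{"method": "jog_arm", "body": {
  "steps": [
    {"delta_rot":[0,0,0],"linear":[0,-0.01,0],"grip":0.044},
    {"delta_rot":[0,0,0],"linear":[0,-0.01,0],"grip":0.044},
    {"delta_rot":[0,0,0],"linear":[0,-0.01,0],"grip":0.044},
    {"delta_rot":[0,0,0],"linear":[0,-0.01,0],"grip":0.044},
    {"delta_rot":[0,0,0],"linear":[0,-0.01,0],"grip":0.044},
    {"delta_rot":[0,0,0],"linear":[0,-0.01,0],"grip":0.044},
    {"delta_rot":[0,0,0],"linear":[0,-0.01,0],"grip":0.044},
    {"delta_rot":[0,0,0],"linear":[0,-0.01,0],"grip":0.044},
    {"delta_rot":[0,0,0],"linear":[0,-0.01,0],"grip":0.044},
    {"delta_rot":[0,0,0],"linear":[0,-0.01,0],"grip":0.044}
  ]
}}

```text
t: 6.65
tool_pos: [0.5453, -0.1576, 0.2544]
tool_rot: [3.128, 0.174, 0.008]
contact_force: [0.9, -6.7, 4.8]
opening: 0.0438
grip_force: 3.6
```

{"method": "jog_arm", "body": {
  "steps": [
    {"delta_rot":[0,0,0],"linear":[0,-0.01,0],"grip":0.044},
    {"delta_rot":[0,0,0],"linear":[0,-0.01,0],"grip":0.044},
    {"delta_rot":[0,0,0],"linear":[0,-0.01,0],"grip":0.044},
    {"delta_rot":[0,0,0],"linear":[0,-0.01,0],"grip":0.044},
    {"delta_rot":[0,0,0],"linear":[0,-0.01,0],"grip":0.044},
    {"delta_rot":[0,0,0],"linear":[0,-0.01,0],"grip":0.044},
    {"delta_rot":[0,0,0],"linear":[0,-0.006,0],"grip":0.044},
    {"delta_rot":[0,0,0],"linear":[0,0,0],"grip":0.044}
  ]
}}

```text
t: 7.45
tool_pos: [0.5368, -0.0912, 0.2518]
tool_rot: [3.13, 0.176, 0.002]
contact_force: [0.1, -6.3, -0.2]
opening: 0.044
grip_force: 2.5
```

```bash
python3 -c "
from h import *
st()"
```

```text
t 7.45 hop [-105.1  122.   251.8] yaw 6.42 tz [ 0.001 -0.006 -1.   ] F [ 0.1 -6.3 -0.2] op 0.044 q [-0.3  -0.15  1.78 -0.01  1.51  1.16]
```

{"method": "jog_arm", "body": {
  "steps": [
    {"delta_rot":[0,0,0],"linear":[0,-0.003,0],"grip":0.044},
    {"delta_rot":[0,0,0],"linear":[0,-0.003,0],"grip":0.044},
    {"delta_rot":[0,0,0],"linear":[0,0,0],"grip":0.044},
    {"delta_rot":[0,0,0],"linear":[0,0,0],"grip":0.044}
  ]
}}

```text
t: 7.85
tool_pos: [0.5366, -0.0878, 0.2527]
tool_rot: [3.125, 0.173, 0.004]
contact_force: [0.5, -12.0, 1.4]
opening: 0.0439
grip_force: 5.7
```

{"method": "jog_arm", "body": {
  "steps": [
    {"delta_rot":[0,0,0],"linear":[0,-0.003,0],"grip":0.044},
    {"delta_rot":[0,0,0],"linear":[0,0,0],"grip":0.044},
    {"delta_rot":[0,0,0],"linear":[0,0,0],"grip":0.044},
    {"delta_rot":[0,0,0],"linear":[0,0,0],"grip":0.044}
  ]
}}

```text
t: 8.25
tool_pos: [0.5366, -0.0872, 0.2527]
tool_rot: [3.12, 0.17, 0.005]
contact_force: [2.0, -20.2, -0.2]
opening: 0.0442
grip_force: 8.5
```

```bash
python3 -c "
from h import *
st()"
```

```text
t 8.25 hop [-104.9  126.   252.7] yaw 6.25 tz [ 0.004 -0.017 -1.   ] F [  2.  -20.2  -0.2] op 0.0442 q [-0.29 -0.16  1.78 -0.01  1.51  1.17]
```

Shut at its stop (20 N, no motion). I'll release, lift, close the fingers and go to the -x side of the peg.

{"method": "jog_arm", "body": {
  "steps": [
    {"delta_rot":[0,0,0],"linear":[0,0.006,0],"grip":0.044},
    {"delta_rot":[0,0,0],"linear":[0,0.006,0],"grip":0.044},
    {"delta_rot":[0,0,0],"linear":[0,0,0],"grip":0.044},
    {"delta_rot":[0,0,0],"linear":[0,0,-0.02],"grip":0.044},
    {"delta_rot":[0,0,0],"linear":[0,0,-0.035],"grip":0.044},
    {"delta_rot":[0,0,0],"linear":[0,0,-0.035],"grip":0.044},
    {"delta_rot":[0,0,0],"linear":[-0.029,0.015,0],"grip":0.044},
    {"delta_rot":[0,0,0],"linear":[-0.029,0.015,0],"grip":0.0},
    {"delta_rot":[0,0,0],"linear":[-0.029,0.015,0],"grip":0.0},
    {"delta_rot":[0,0,0],"linear":[-0.029,0.015,0],"grip":0.0}
  ]
}}

```text
t: 9.25
tool_pos: [0.4274, -0.1645, 0.341]
tool_rot: [-3.136, -0.18, 0.0]
contact_force: [-0.4, -0.6, -0.4]
opening: 0.0012
grip_force: 0.0
```

{"method": "jog_arm", "body": {
  "steps": [
    {"delta_rot":[0,0,0],"linear":[0,0,0],"grip":0.0},
    {"delta_rot":[0,0,0],"linear":[0,0,0],"grip":0.0},
    {"delta_rot":[0,0,0],"linear":[0,0,0],"grip":0.0}
  ]
}}

```text
t: 9.55
tool_pos: [0.4289, -0.164, 0.3411]
tool_rot: [-3.136, -0.179, 0.0]
contact_force: [-0.8, 0.6, 0.2]
opening: -0.0004
grip_force: 0.0
```

```bash
python3 - <<'E'
from h import *
st()
ws=cloud("side",ctrl.get_image("side")[1])
for nm,c in(("peg",[.463,-.16,.249]),("ball top",[.537,-.094,.283])):
    m=np.linalg.norm(ws-c,axis=-1)<.012; print(nm,m.sum(),hp(ws[m].mean(0))*1000)
E
```

```text
t 9.55 hop [-220.6   61.9  341.1] yaw 6.54 tz [-0.  0. -1.] F [-0.8  0.6  0.2] op -0.0004 q [-0.53 -0.4   1.83  0.    1.71  0.93]
peg 73 [-186.72959555   62.02741219  246.76045728]
ball top 96 [-106.95510285  122.29591833  284.57266716]
```

{"method": "jog_arm", "body": {
  "steps": [
    {"delta_rot":[0,0,0],"linear":[0,0,0.035],"grip":0.0},
    {"delta_rot":[0,0,0],"linear":[0,0,0.035],"grip":0.0},
    {"delta_rot":[0,0,0],"linear":[0,0,0.028],"grip":0.0},
    {"delta_rot":[0,0,0],"linear":[0,0,0.015],"grip":0.0},
    {"delta_rot":[0,0,0],"linear":[0,0,0],"grip":0.0},
    {"delta_rot":[0,0,0],"linear":[0.008,0,0],"grip":0.0},
    {"delta_rot":[0,0,0],"linear":[0.008,0,0],"grip":0.0},
    {"delta_rot":[0,0,0],"linear":[0.008,0,0],"grip":0.0},
    {"delta_rot":[0,0,0],"linear":[0.008,0,0],"grip":0.0},
    {"delta_rot":[0,0,0],"linear":[0.008,0,0],"grip":0.0}
  ]
}}

```text
t: 10.6
tool_pos: [0.4692, -0.1602, 0.2291]
tool_rot: [3.136, 0.178, 0.001]
contact_force: [-2.3, 0.1, 1.7]
opening: 0.0
grip_force: 1.1
```

{"method": "jog_arm", "body": {
  "steps": [
    {"delta_rot":[0,0,0],"linear":[0.004,0,0],"grip":0.0},
    {"delta_rot":[0,0,0],"linear":[0.003,0,0],"grip":0.0},
    {"delta_rot":[0,0,0],"linear":[0,0,0],"grip":0.0},
    {"delta_rot":[0,0,0],"linear":[0,0,0],"grip":0.0}
  ]
}}

```text
t: 11.0
tool_pos: [0.4753, -0.1589, 0.228]
tool_rot: [-3.136, -0.178, -0.001]
contact_force: [-0.1, -0.3, 0.2]
opening: -0.0003
grip_force: 0.0
```

```bash
python3 -c "
from h import *
st()"
```

```text
t 11.0 hop [-173.9   61.6  228. ] yaw 6.49 tz [ 0.     0.001 -1.   ] F [-0.1 -0.3  0.2] op -0.0003 q [-0.47 -0.25  1.9   0.    1.49  0.99]
```

Not at the stop yet (no force); creep on.

{"method": "jog_arm", "body": {
  "steps": [
    {"delta_rot":[0,0,0],"linear":[0.003,0,0],"grip":0.0},
    {"delta_rot":[0,0,0],"linear":[0.002,0,0],"grip":0.0},
    {"delta_rot":[0,0,0],"linear":[0,0,0],"grip":0.0},
    {"delta_rot":[0,0,0],"linear":[0,0,0],"grip":0.0}
  ]
}}

```text
t: 11.4
tool_pos: [0.4761, -0.1589, 0.228]
tool_rot: [-3.136, -0.176, 0.018]
contact_force: [-16.3, -0.8, 6.6]
opening: 0.0
grip_force: 8.6
```

{"method": "jog_arm", "body": {
  "steps": [
    {"delta_rot":[0,0,0],"linear":[0.002,0,0],"grip":0.0},
    {"delta_rot":[0,0,0],"linear":[0.002,0,0],"grip":0.0},
    {"delta_rot":[0,0,0],"linear":[0,0,0],"grip":0.0},
    {"delta_rot":[0,0,0],"linear":[0,0,0],"grip":0.0}
  ]
}}

```text
t: 11.8
tool_pos: [0.4765, -0.1589, 0.2281]
tool_rot: [-3.136, -0.175, 0.035]
contact_force: [-32.8, -0.5, 13.4]
opening: 0.0003
grip_force: 16.3
```

```bash
python3 - <<'E'
from h import *
st()
ws=cloud("side",ctrl.get_image("side")[1])
c=np.array([.655,-.2005,.247]); a=.1134; c[:2]+=[np.cos(a)*-.157-np.sin(a)*.06,np.sin(a)*-.157+np.cos(a)*.06]
m=(np.linalg.norm(ws-c,axis=-1)<.02)&(abs(ws[...,2]-.248)<.005); print(m.sum(),hp(ws[m].mean(0))*1000)
E
```

```text
t 11.8 hop [-172.6   61.5  228.1] yaw 6.39 tz [-0.022 -0.001 -1.   ] F [-32.8  -0.5  13.4] op 0.0003 q [-0.46 -0.23  1.88 -0.01  1.51  1.  ]
35 [-159.17145595   67.62230939  247.69375509]
```

A firm stop at the position expected for home. I'll back off, lift clear and inspect.

{"method": "jog_arm", "body": {
  "steps": [
    {"delta_rot":[0,0,0],"linear":[-0.012,0,0],"grip":0.0},
    {"delta_rot":[0,0,0],"linear":[-0.02,0,0],"grip":0.0},
    {"delta_rot":[0,0,0],"linear":[0,0,-0.04],"grip":0.0},
    {"delta_rot":[0,0,0],"linear":[0,0,-0.045],"grip":0.0},
    {"delta_rot":[0,0,0],"linear":[0,0.045,-0.02],"grip":0.0},
    {"delta_rot":[0,0,0],"linear":[0,0.045,0],"grip":0.0},
    {"delta_rot":[0,0,0],"linear":[0,0.045,0],"grip":0.0},
    {"delta_rot":[0,0,0],"linear":[0,0.045,0],"grip":0.0},
    {"delta_rot":[0,0,0],"linear":[0,0.045,0],"grip":0.0},
    {"delta_rot":[0,0,0],"linear":[0,0,0],"grip":0.0}
  ]
}}

```text
t: 12.85
tool_pos: [0.4772, -0.3896, 0.3312]
tool_rot: [-3.136, -0.17, 0.002]
contact_force: [-0.7, 1.6, 0.2]
opening: 0.0003
grip_force: 0.0
```

```bash
python3 - <<'E'
from h import *
st()
p,d=ctrl.get_image('side');q,e=ctrl.get_image('top')
cv2.imwrite('pics/end.png',np.hstack([cv2.resize(p[90:290,280:480],(390,390)),cv2.resize(q[120:340,370:590],(390,390))])[...,::-1])
a=.1134
for nm,ww in(("side",cloud("side",d)),("top",cloud("top",e))):
  for o,h in(((-155,60,248),"peg"),((-105,120,284),"balltop")):
    c=np.array([.655+(np.cos(a)*o[0]-np.sin(a)*o[1])/1e3,-.2005+(np.sin(a)*o[0]+np.cos(a)*o[1])/1e3,o[2]/1e3])
    m=(np.linalg.norm(ww-c,axis=-1)<.015)&(abs(ww[...,2]-c[2])<.007); print(nm,h,m.sum(),hp(ww[m].mean(0))*1000 if m.any() else 0)
E
```

```text
t 12.85 hop [-198.1 -167.8  331.2] yaw 6.22 tz [-0.001  0.001 -1.   ] F [-0.7  1.6  0.2] op 0.0003 q [-0.81 -0.01  1.51 -0.    1.64  0.66]
side peg 63 [-156.1431801    61.38772616  247.58718631]
side balltop 130 [-107.33921884  123.58615849  283.13804951]
top peg 101 [-154.36862751   61.70229813  249.01447654]
top balltop 260 [-105.13846247  121.55258862  283.83398205]
```

View pics/end.png

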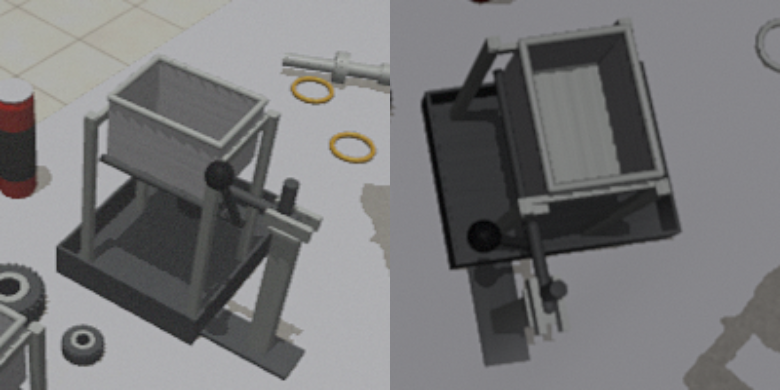

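The picture shows the trap shut (floor intact and empty at top-crop 580,120), the ball back at its shut position (485,237), and the peg at home (x -155 mm). The arm is clear, so I'm handing in.

```bash
python3 -c "
from station import ctrl
print(ctrl.finish_job())"
```

```text
the job is handed in; nothing more can be done
None
```

The washed gear was dropped into the tray, the trap swung fully shut again and the slide bolt pushed all the way home; the job was handed in at about 13 s with the arm clear.

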